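# Index the tube carrier under the stopper press, seal the last tube and run the carrier out

### The arm

A 7-joint arm with a two-finger parallel gripper is mounted at the origin on a cart in front of the work surface, level with it; the furniture and walls round the work are solid. World frame = base frame: x ahead of the robot, y to its left, z up, the work surface at z = 0. Lengths are in m, angles in degrees, forces in N, time in s.
With the tool pointing down it reaches from about 0.4 to 0.925 m from the base axis. Payload 5.6 kg.
Tool frame: the origin (TCP) lies midway between the tips of the shut fingers; the grasp point (between the pads) lies 19 mm behind it; z points along the fingers, y is the line along which they close (so a half turn about z gives the same grasp; the last joint's range is limited). The gripper opens to 85 mm and grips with 20 to 120 N. Pads are 22 mm wide; open, the fingers measure 114 mm over their backs; the gripper's body (76 mm by 85 mm) begins 54 mm behind the grasp point. The pads swing forward as they close: fully open they stand 13 mm farther back than shut.
Start: joints at [-66.291, 26.786, -0.665, 91.828, 0.344, 61.387, -3.226], TCP at [0.287, 0.583, 0.231] pointing down, gripper open.
Joint ranges: [-144.91, 144.91], [-17.63, 115.5], [-89.93, 88.59], [15.96, 139.68], [-74.01, 254.01], [8.47, 105.57], [-167.45, 167.45]. Speed limits (degrees/s): [147.25, 147.25, 180, 180, 180, 180, 180].

### API

Orientations are given as a 3x3 rotation matrix whose columns are the frame's x, y, z axes.
In Python, from bench import readout, capture, camera_info, order gives the robot as it stands.
- The arm moves only by the shell command python3 -m pendant 'ROWS'. ROWS is JSON, a list of rows, each an object of numbers: "ax", "ay", "az": the turn, a rotation vector about the tool's x, y, z in degrees; "dx", "dy", "dz": the shift along the tool's x, y, z in cm; "gripper": the closure, from 0 (fully open) to 1 (shut). A call has 1 to 8 rows; each row is the pose to reach, as a shift and turn from the pose commanded when the call began, along the tool's axes at that moment; what a row does not reach only later rows make up. A row lasts 1/8 s, in which the tool goes at most 62.5 mm and 10.7 degrees, less where a joint would pass 70% of its speed; a pose out of reach is approached as far as the arm can. A call with a gripper value outside its range is refused whole. The fingers move at their own pace and stop on an object; the grip force is fixed at half the most. Time passes only in rows, so rows that repeat a pose let the fingers close. It gives the time, the measured TCP pose, the force, the opening and the grip force at its end, in the units of the state.
- readout.get_obs(): the state, without advancing time (a new reading comes with each control period).
- capture(name): name is "scene" or "top" or "wrist"; returns the picture (420x560x3 uint8, red, green, blue); there is no depth.
- camera_info(name): a dict with "camera_matrix" (3x3 intrinsics, pixels), "k1" (the pictures are not rectified: a ray, as slopes to the right and down, at radius r is drawn at 1 + k1 r^2 times it, then the intrinsics apply), "R" (3x3) and "t" (3): a world point X has camera coordinates R X + t; the wrist camera has in their place "mount" (4x4, takes a point from camera to tool coordinates, whose origin is the TCP and whose axes are the flange's). Camera axes: x right, y down, z forward; pixel columns grow to the right and rows downward; lengths in m; the calibration is good to about 2 mm. A picture is of the moment at which its call begins: read the wrist's pose just before it. camera_info takes no time and is no camera call.
- order.close_job(): hands the job in; it is judged then, once.
The state is a dict: "time_s": time; "qpos": joint angles; "joint_vel": joint speeds; "effort": joint torques, N m; "ee_pos": TCP position; "tool_rot": TCP orientation; "force": force on the tool from outside, world axes, zero at the start; "ft_torque": the same for the moment, N m; "grip_width": opening from 0.0 (shut) to 1.0 (fully open); "gripper_force": force on a finger pad.
Only numpy, scipy, OpenCV 4.12 (cv2) and the standard library are available. Lean on these libraries where they do the work, as an engineer would, in place of code of your own. Each camera call takes 0.05 s, during which the arm holds its last target. There are 200 camera calls.

### The job

One of the three sample tubes in the sliding carrier still has its stopper standing up. Push the carrier along its rail until that tube clicks in under the press, without letting it run on past, and press the ram down until the stopper is fully home. Then push the carrier on to its last click position, clear of the press, so the tubes can be unloaded, and leave the things lying around alone.

Things in the scene. Friction and masses are not known exactly. Their poses are not given: they have to be found in the camera images.
- press: Bench stopper press, fixed: white base plate (x -46 to 79, y -143 to 243 mm, top 11 mm), steel rail along y, grey C-frame 44 mm wide (column x 44 to 74, head over the rail, top 190 mm). Origin: worktop below the ram axis. y runs along the rail toward the carrier's push plate; x from the rail to the column, away from the robot. The carrier is pushed along -y.
- carrier (a joint): Carrier position on the rail, m, grows along the press's -y; stops -0.004 and 0.109. Click positions 0, 0.030, 0.060 put tube 1, 2, 3 under the ram; 0.105 is the last, clear of the press. Starts anywhere in 0 to 0.030. Tubes 1, 2 are sealed; the stopper of 3 (nearest the push plate) stands up. Sliding takes 1 N, leaving a notch about 5 N; within 5 mm of a notch it is drawn in, else it stays put.
- push_face (a point): Middle of the rear (+y) face of the upright steel push plate at the carrier's tail, 72 mm above the worktop; push here. Plate 40 mm wide across the rail, 40 to 90 mm above the worktop, 9 mm thick with its front pad. The face is 154 mm behind the axis of tube 3: at y = +154 mm in the press's frame tube 3 is under the ram, at +109 mm the carrier is in its last position.
- stopper_top (a point): Centre of the top of the grey push-in stopper (17 mm across, head 8 mm high) of tube 3, on the tube's axis: 6.5 to 8 mm higher than its sealed neighbours at the start, level with them (123 mm above the worktop) when home. The tubes are 15 mm across, 30 mm apart, in a white block.
- stopper (a joint): How far that stopper has been pressed in, m: starts between 0 and 0.0015, fully home at its stop at 0.008; it moves against about 6 N of friction and stays where it is left.
- ram_foot (a point): Centre of the underside of the ram's black foot (18 mm across), on the ram axis, 137 mm above the worktop with the ram up.
- knob_top (a point): Centre of the top of the black mushroom knob (42 mm across) on the ram, 232 mm above the worktop with the ram up. Push it straight down to work the ram.
- ram (a joint): Travel of the ram downward, m: 0 up, stop at 0.016. It meets the raised stopper at about 0.006 and the stopper is home at 0.014. A spring returns it (3.5 N at the top, about 6 N at the bottom); pressing the stopper home takes about 11 N in all.
- label_roll: Bystander: roll of white labels, 69 mm across, 30 mm high, lying loose.
- tape_roll: Bystander: roll of tape, 94 mm across, 25 mm high, lying loose.
- gauze_pack: Bystander: flat sterile gauze pack, 55 x 70 x 10 mm, lying loose.
- marker: Bystander: marker pen, 135 mm long, 17 mm thick, lying loose.
- detent (a point): Detent: sprung steel roller, 10 mm across, in a small steel bracket on the robot's side of the rail (60 mm toward the push plate from the ram, bracket top 47 mm); it clicks into V notches, 14 mm wide and 4 mm deep, in the edge of the carrier's plate. Point: where the roller meets the plate edge.

How it is judged (in metres and radians):
On the way, in this order (a step that is already met when the one before it is completed fails the run):
1. the carrier rests with the tube whose stopper stands up centred under the ram, the ram up and the stopper not yet pressed (horizontal distance between stopper_top and ram_foot below 0.002 m and value of joint ram below 0.002 m and value of joint stopper below 0.004 m and velocity of joint carrier between -0.005 and 0.005 m/s), for 0.2 s.
2. the ram presses the stopper fully home there (horizontal distance between stopper_top and ram_foot below 0.002 m and value of joint ram above 0.0125 m and value of joint stopper above 0.007 m), for 0.1 s.
At the end, for the whole second after the job is handed in: The stopper is pressed home (at least 7 of its 8 mm), the ram has sprung back up (within 1.5 mm), and the carrier rests in its last click position, clear of the press (within 2 mm) (value of joint stopper above 0.007 m and value of joint ram below 0.0015 m and value of joint carrier between 0.103 and 0.107 m and velocity of joint carrier between -0.005 and 0.005 m/s); the robot touches nothing.
It fails at once if the carrier runs on more than 12 mm past the press position while the stopper still stands up (value of joint carrier above 0.072 m and value of joint stopper below 0.006 m).
It fails at once if a bystander (label roll, tape roll, gauze pack, marker) is moved more than 20 mm (distance of any of label_roll, tape_roll, gauze_pack, marker from where it was at the start of the episode above 0.02 m).
It also fails if it takes over 56 s, if anything falls off the work surface, if the arm or the gripper's body presses on something with over 40 N, if the wrist force passes 120 N, or if a joint passes its speed limit or range.

## Working session

There is one attempt and no reset: what is moved stays moved. The work goes in short steps, Python scripts to look and compute and a shell command to move; the robot and the scene stay as the last step left them, time stands still between calls to the robot, and variables do not carry over. Pictures are saved under pics/ and viewed, at most 10 in all, crops included, and the job is handed in when it is done.

```bash
mkdir -p pics
python3 - <<'E'
from bench import readout, capture, camera_info
import cv2,numpy as np
np.set_printoptions(precision=4,suppress=True)
o=readout.get_obs();print(o)
for n in("scene","top","wrist"):
    im=capture(n);cv2.imwrite(f"pics/{n}0.png",im[:,:,::-1]);print(n,camera_info(n))
E
```

```text
{'time_s': 0.0, 'qpos': array([-66.2911,  26.8367,  -0.6633,  91.8816,   0.343 ,  61.3866,
        -3.227 ]), 'joint_vel': array([0.0244, 0.0703, 0.1293, 0.0586, 0.0116, 0.0488, 0.1119]), 'effort': array([ -0.0002, -53.2381,   0.0216, -25.1311,   0.0115,   0.0076,
        -0.    ]), 'ee_pos': array([0.2865, 0.5828, 0.2303]), 'tool_rot': array([[-0.8974,  0.4412, -0.0007],
       [ 0.4412,  0.8974, -0.0017],
       [-0.0001, -0.0018, -1.    ]]), 'force': array([-0.4426,  1.1333, -0.2418]), 'ft_torque': array([ 0.0733, -0.0116,  0.0212]), 'gripper_force': 0.0, 'grip_width': 1.0029050428930923}
scene {'camera_matrix': array([[418.7124,   0.    , 273.2096],
       [  0.    , 418.7124, 210.1112],
       [  0.    ,   0.    ,   1.    ]]), 'k1': -0.028771260572909713, 'R': array([[ 0.5029, -0.8644, -0.0022],
       [-0.5981, -0.3461, -0.7228],
       [ 0.624 ,  0.3648, -0.691 ]]), 't': array([-0.299 ,  0.3906,  1.2471])}
top {'camera_matrix': array([[399.4942,   0.    , 276.0433],
       [  0.    , 399.4942, 200.0985],
       [  0.    ,   0.    ,   1.    ]]), 'k1': -0.03057258175248276, 'R': array([[ 0.0247, -0.9995, -0.0172],
       [-0.9961, -0.0232, -0.0852],
       [ 0.0848,  0.0193, -0.9962]]), 't': array([-0.0442,  0.5096,  1.2795])}
wrist {'camera_matrix': array([[344.5463,   0.    , 282.8506],
       [  0.    , 344.5463, 207.3462],
       [  0.    ,   0.    ,   1.    ]]), 'k1': -0.08893702600435295, 'mount': array([[-0.0001, -0.9551, -0.2964,  0.0766],
       [ 1.    , -0.0001, -0.    ,  0.0001],
       [-0.    , -0.2964,  0.9551, -0.1417],
       [ 0.    ,  0.    ,  0.    ,  1.    ]])}
```

View pics/scene0.png

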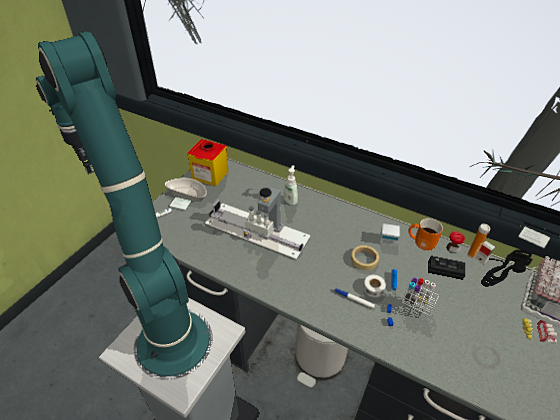

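View pics/top0.png

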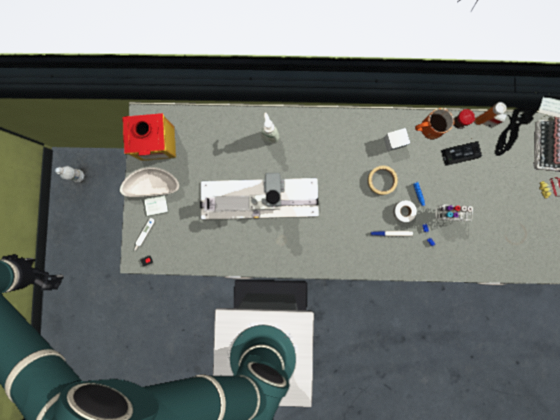

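The overview shows the press base plate at about (200–318, 178–220) in the top view, the knob at (273,197) and the push plate near (205,205). The bystanders are off to the right. I'll zoom in on both views.

```bash
cat > h.py <<'E'
import numpy as np,cv2
from bench import camera_info
def ray(n,px):
    c=camera_info(n);K=c["camera_matrix"]
    s=(np.array(px,float)-K[:2,2])/np.array([K[0,0],K[1,1]]);u=s.copy()
    for _ in range(20):u=s/(1+c["k1"]*(u@u))
    R=c["R"];return -R.T@c["t"],R.T@np.array([u[0],u[1],1])
def plane(n,px,z):
    o,d=ray(n,px);return o+d*(z-o[2])/d[2]
def proj(n,X):
    c=camera_info(n);K=c["camera_matrix"];p=c["R"]@X+c["t"];u=p[:2]/p[2];u=u*(1+c["k1"]*(u@u));return u*[K[0,0],K[1,1]]+K[:2,2]
E
python3 - <<'E'
import cv2,numpy as np
t=cv2.imread("pics/top0.png")[165:235,190:330];s=cv2.imread("pics/scene0.png")[175:265,195:320]
a=cv2.resize(t,None,fx=5,fy=5,interpolation=cv2.INTER_CUBIC);cv2.imwrite("pics/t1.png",a)
b=cv2.resize(s,None,fx=6,fy=6,interpolation=cv2.INTER_CUBIC);cv2.imwrite("pics/s1.png",b)
E
```

```text
(no output)
```

View pics/t1.png

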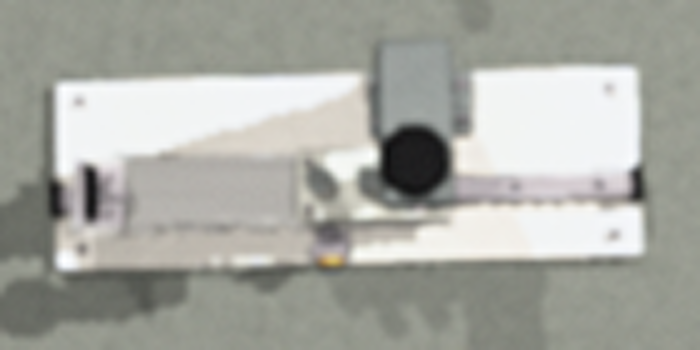

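View pics/s1.png

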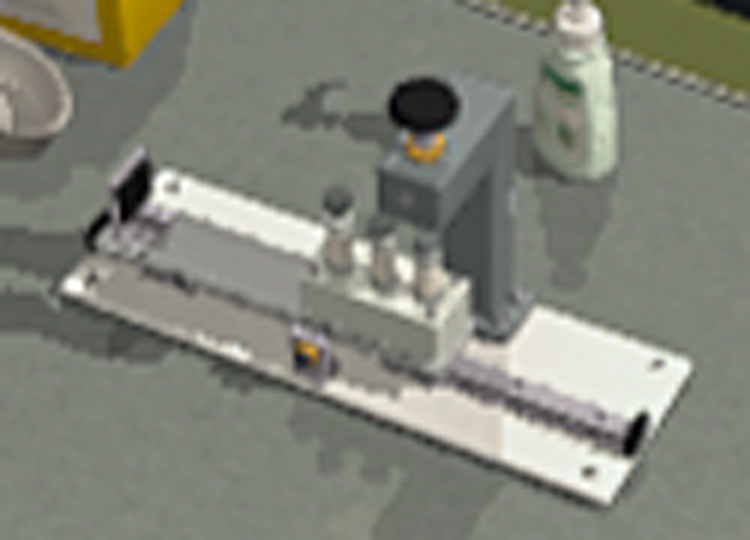

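The crops show plate corners near (55,82), (637,66), (645,255) and (57,271) in the top crop. The knob is at (415,160), and the push plate's black front pad is at (92,193). Next I'll compute the poses.

Run:
```python
import cv2,numpy as np
from h import *
np.set_printoptions(precision=4,suppress=True)
cv=lambda p,f,o:(np.array(p)+.5)/f-.5+o
T=lambda p:cv(p,5,np.array([190,165]));S=lambda p:cv(p,6,np.array([195,175]))
print("corners top",[plane("top",T(p),.011)[:2] for p in[(55,82),(637,66),(645,255),(57,271)]])
print("corners scene",[plane("scene",S(p),.011)[:2] for p in[(168,168),(692,362),(608,503),(60,290)]])
kn=[]
for n,(x0,y0,x1,y1) in{"top":(258,180,290,210),"scene":(255,184,276,197)}.items():
    g=cv2.imread(f"pics/{n}0.png")[y0:y1,x0:x1].max(2)
    _,_,st,c=cv2.connectedComponentsWithStats((g<55).astype(np.uint8))
    i=1+np.argmax(st[1:,4]);p=c[i]+[x0,y0];print(n,p,st[i]);kn.append((n,p));print(plane(n,p,.230))
A=[];b=[]
for n,p in kn:
    o,d=ray(n,p);d/=np.linalg.norm(d);P=np.eye(3)-np.outer(d,d);A.append(P);b.append(P@o)
print("knob tri",np.linalg.lstsq(np.vstack(A),np.hstack(b),rcond=None)[0])
# push plate pad
print("pad top",[plane("top",T(p),.088) for p in[(92,167),(92,222)]], "left edge plate",plane("top",T((84,195)),.09))
```

```text
corners top [array([0.5691, 0.2195]), array([ 0.5883, -0.1648]), array([ 0.4639, -0.172 ]), array([0.4441, 0.2131])]
corners scene [array([0.5648, 0.2164]), array([ 0.5818, -0.164 ]), array([ 0.4571, -0.1718]), array([0.4371, 0.2098])]
top [272.3556 196.9333] [  8  11  13  13 135]
[ 0.5013 -0.0257  0.23  ]
scene [264.961  192.2468] [ 5  4 11  9 77]
[ 0.4909 -0.0294  0.23  ]
knob tri [ 0.5015 -0.0243  0.2198]
pad top [array([0.5065, 0.1779, 0.088 ]), array([0.4724, 0.1766, 0.088 ])] left edge plate [0.4888 0.1818 0.09  ]
```

Both views agree to within about 6 mm. Averaged, the press origin is near (0.499, -0.027), with its +y axis at (-0.05, 0.9988) in world coordinates. The push face is near y = 0.20 in the press frame. I'll fly to behind the push plate with the tool's x axis along the rail and the fingers shut.

```bash
python3 -m pendant '[{"dx":-33.1,"dy":-22.0,"az":61,"gripper":1},{"dx":-33.1,"dy":-22.0,"az":61,"gripper":1},{"dx":-33.1,"dy":-22.0,"az":61,"gripper":1},{"dx":-33.1,"dy":-22.0,"az":61,"gripper":1},{"dx":-33.1,"dy":-22.0,"az":61,"gripper":1},{"dx":-33.1,"dy":-22.0,"az":61,"gripper":1},{"dx":-33.1,"dy":-22.0,"az":61,"gripper":1},{"dx":-33.1,"dy":-22.0,"az":61,"gripper":1}]'
python3 - <<'E'
from bench import readout, capture
import cv2
o=readout.get_obs();print(o["ee_pos"],o["tool_rot"],o["force"],o["qpos"])
cv2.imwrite("pics/w1.png",capture("wrist")[:,:,::-1])
E
```

```text
[0.28660228 0.58295198 0.23055998] [[-8.97457942e-01  4.41099794e-01 -4.63067949e-04]
 [ 4.41100018e-01  8.97457103e-01 -1.23385763e-03]
 [-1.28670727e-04 -1.31159461e-03 -9.99999132e-01]] [ 0.01400677 -0.38224517 -0.01751359] [-66.29060629  26.82513736  -0.66299874  91.8672664    0.34463522
  61.38501287  -3.22180738]invalid input at $[0]: expected keys ax, ay, az, dx, dy, dz, gripper
```

View pics/w1.png

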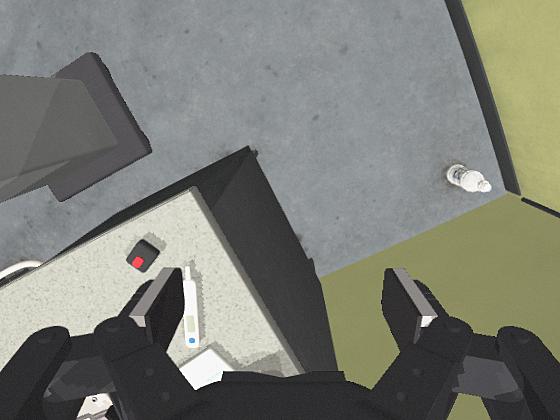

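The move was refused because all seven keys are required, so the arm hasn't moved. The picture shows the start view of the floor and the bench edge, with the open fingers near (155,310) and (410,295). I'll resend it with all the keys.

```bash
python3 -m pendant '[{"ax":0,"ay":0,"az":61,"dx":-33.1,"dy":-22.0,"dz":0,"gripper":1},{"ax":0,"ay":0,"az":61,"dx":-33.1,"dy":-22.0,"dz":0,"gripper":1},{"ax":0,"ay":0,"az":61,"dx":-33.1,"dy":-22.0,"dz":0,"gripper":1},{"ax":0,"ay":0,"az":61,"dx":-33.1,"dy":-22.0,"dz":0,"gripper":1},{"ax":0,"ay":0,"az":61,"dx":-33.1,"dy":-22.0,"dz":0,"gripper":1},{"ax":0,"ay":0,"az":61,"dx":-33.1,"dy":-22.0,"dz":0,"gripper":1},{"ax":0,"ay":0,"az":61,"dx":-33.1,"dy":-22.0,"dz":0,"gripper":1},{"ax":0,"ay":0,"az":61,"dx":-33.1,"dy":-22.0,"dz":0,"gripper":1}]'
python3 - <<'E'
from bench import readout, capture
import cv2
o=readout.get_obs();print(o["ee_pos"],o["tool_rot"],o["force"],o["qpos"])
cv2.imwrite("pics/w2.png",capture("wrist")[:,:,::-1])
E
```

```text
time_s: 1.2
ee_pos: [0.4876, 0.238, 0.2314]
tool_rot: [[-0.045, 0.999, 0.0], [0.999, 0.045, -0.0], [-0.0, 0.0, -1.0]]
force: [-0.6, 1.0, 0.2]
grip_width: 0.001
gripper_force: 0.0
[0.4876078  0.23795466 0.23136712] [[-4.50956661e-02  9.98982628e-01  3.01197397e-04]
 [ 9.98982607e-01  4.50957704e-02 -3.49011566e-04]
 [-3.62239220e-04  2.85152052e-04 -9.99999894e-01]] [-0.62889666  1.033609    0.19820957] [-45.25910862  16.48803905  18.90080399 108.05668898  -6.30233571
  56.45349071 -21.00680996]
```

View pics/w2.png

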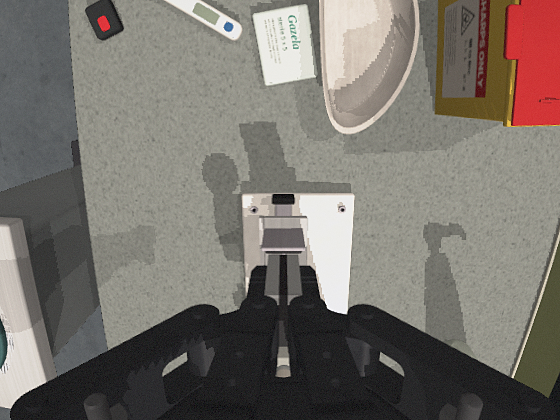

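The wrist view shows the gripper above the carrier tail, aligned with the rail. The upright push plate's rear face spans columns 262–305, with its top edge at row ~249 and the baseplate screws beyond it. I'll work out its position.

```bash
cat >> h.py <<'E'
def wplane(o,px,z):
    c=camera_info("wrist");K=c["camera_matrix"];s=(np.array(px,float)-K[:2,2])/K[0,0];u=s.copy()
    for _ in range(30):u=s/(1+c["k1"]*(u@u))
    M=c["mount"];R=o["tool_rot"];d=R@M[:3,:3]@np.array([*u,1]);p=o["ee_pos"]+R@M[:3,3];return p+d*(z-p[2])/d[2]
def press(X):
    v=np.array(X[:2])-[.4993,-.0274];return np.array([v@[.99875,.05],v@[-.05,.99875]])
E
python3 - <<'E'
from h import *
from bench import readout
np.set_printoptions(precision=4,suppress=True)
o=readout.get_obs()
im=cv2.imread("pics/w2.png");g=im.max(2)
print(g[210:262,275],g[240,250:315])
for p in[(262,249),(305,249)]:
    X=wplane(o,p,.09);print(X,press(X))
for p in[(242,194),(353,194)]:
    X=wplane(o,p,.011);print(X,press(X))
E
```

```text
[125 129 130 126 126 123 102 118 185 173 170 172 175 177 173 173 179 176
 126  87  96  90  96  96  96  95  96  97  96  96  96  97  97  94  98 102
 102 120 183 217 215  52  47  85 137  93 104 100  99  99  99  97] [174 178 170 176 177 177 182 177 178 192 206 216 144  87  96  95 100 102
  97  97  97  91  97  96 100  96  98  99  95  97  99  95 100 101 102 100
 100 100 100 102  97  96 101  97  99  99 103 100  98  96 100 100 101  82
 214 235 222 210 202 232 239 237 238 236 237]
[0.4696 0.1885 0.09  ] [-0.0189  0.2171]
[0.508  0.1904 0.09  ] [0.0196 0.217 ]
[0.4424 0.217  0.011 ] [-0.0446  0.2469]
[0.5633 0.2228 0.011 ] [0.0764 0.2467]
```

The plate is centred on the rail (x ≈ 0) with its face at about y = 0.214. The base-plate end reads 0.2467 against a true 0.243, so I allow for a ~3 mm bias. Next I descend behind the plate and close in.

```bash
python3 -m pendant '[{"ax":0,"ay":0,"az":0,"dx":0,"dy":-0.1,"dz":6,"gripper":1},{"ax":0,"ay":0,"az":0,"dx":0,"dy":-0.1,"dz":12,"gripper":1},{"ax":0,"ay":0,"az":0,"dx":0,"dy":-0.1,"dz":17.1,"gripper":1},{"ax":0,"ay":0,"az":0,"dx":-1.5,"dy":-0.1,"dz":17.1,"gripper":1},{"ax":0,"ay":0,"az":0,"dx":-2.8,"dy":-0.1,"dz":17.1,"gripper":1},{"ax":0,"ay":0,"az":0,"dx":-2.8,"dy":-0.1,"dz":17.1,"gripper":1},{"ax":0,"ay":0,"az":0,"dx":-2.8,"dy":-0.1,"dz":17.1,"gripper":1}]'
for i in 1 2 3; do :; done
python3 -m pendant '[{"ax":0,"ay":0,"az":0,"dx":-0.3,"dy":0,"dz":0,"gripper":1},{"ax":0,"ay":0,"az":0,"dx":-0.3,"dy":0,"dz":0,"gripper":1}]'
python3 -m pendant '[{"ax":0,"ay":0,"az":0,"dx":-0.3,"dy":0,"dz":0,"gripper":1},{"ax":0,"ay":0,"az":0,"dx":-0.3,"dy":0,"dz":0,"gripper":1}]'
python3 -m pendant '[{"ax":0,"ay":0,"az":0,"dx":-0.3,"dy":0,"dz":0,"gripper":1},{"ax":0,"ay":0,"az":0,"dx":-0.3,"dy":0,"dz":0,"gripper":1}]'
```

```text
time_s: 2.12
ee_pos: [0.4883, 0.2126, 0.0622]
tool_rot: [[-0.049, 0.999, 0.003], [0.999, 0.049, 0.002], [0.002, 0.003, -1.0]]
force: [0.3, -0.3, 0.4]
grip_width: 0.0
gripper_force: 0.0
time_s: 2.38
ee_pos: [0.4874, 0.209, 0.0607]
tool_rot: [[-0.049, 0.999, 0.001], [0.999, 0.049, 0.0], [0.0, 0.001, -1.0]]
force: [0.6, -0.3, -0.5]
grip_width: -0.0
gripper_force: 0.0
time_s: 2.62
ee_pos: [0.4874, 0.2056, 0.0602]
tool_rot: [[-0.049, 0.999, -0.0], [0.999, 0.049, -0.0], [-0.0, -0.0, -1.0]]
force: [0.0, 0.8, -0.7]
grip_width: 0.005
gripper_force: 0.0
time_s: 2.88
ee_pos: [0.4876, 0.2025, 0.0602]
tool_rot: [[-0.049, 0.999, -0.0], [0.999, 0.049, -0.0], [-0.0, -0.0, -1.0]]
force: [-0.4, 0.3, -0.2]
grip_width: -0.002
gripper_force: 0.0
```

```bash
for i in 1; do :; done
R='';python3 -m pendant '[{"ax":0,"ay":0,"az":0,"dx":-0.2,"dy":0,"dz":0,"gripper":1},{"ax":0,"ay":0,"az":0,"dx":-0.2,"dy":0,"dz":0,"gripper":1}]' | egrep 'ee_pos|force: \['
python3 -m pendant '[{"ax":0,"ay":0,"az":0,"dx":-0.2,"dy":0,"dz":0,"gripper":1},{"ax":0,"ay":0,"az":0,"dx":-0.2,"dy":0,"dz":0,"gripper":1}]' | egrep 'ee_pos|force: \['
python3 -m pendant '[{"ax":0,"ay":0,"az":0,"dx":-0.2,"dy":0,"dz":0,"gripper":1},{"ax":0,"ay":0,"az":0,"dx":-0.2,"dy":0,"dz":0,"gripper":1}]' | egrep 'ee_pos|force: \['
python3 -m pendant '[{"ax":0,"ay":0,"az":0,"dx":-0.2,"dy":0,"dz":0,"gripper":1},{"ax":0,"ay":0,"az":0,"dx":-0.2,"dy":0,"dz":0,"gripper":1}]' | egrep 'ee_pos|force: \['
python3 -m pendant '[{"ax":0,"ay":0,"az":0,"dx":-0.2,"dy":0,"dz":0,"gripper":1},{"ax":0,"ay":0,"az":0,"dx":-0.2,"dy":0,"dz":0,"gripper":1}]' | egrep 'ee_pos|force: \['
python3 -m pendant '[{"ax":0,"ay":0,"az":0,"dx":-0.2,"dy":0,"dz":0,"gripper":1},{"ax":0,"ay":0,"az":0,"dx":-0.2,"dy":0,"dz":0,"gripper":1}]' | egrep 'ee_pos|force: \['
```

```text
ee_pos: [0.4877, 0.2007, 0.0603]
force: [0.1, -0.2, 0.7]
ee_pos: [0.4878, 0.199, 0.0603]
force: [0.6, 0.4, -0.1]
ee_pos: [0.4878, 0.198, 0.0604]
force: [0.5, 5.6, -1.1]
ee_pos: [0.4879, 0.196, 0.0604]
force: [-1.3, 5.1, -1.9]
ee_pos: [0.488, 0.1936, 0.0603]
force: [-0.2, 3.8, -0.3]
ee_pos: [0.4883, 0.19, 0.0603]
force: [-0.2, 1.4, -0.2]
```

Contact came at TCP y ≈ 0.1983 with an immediate 5 N, so the carrier started in the notch at 0, which agrees with the camera. I expect the 0.030 notch at TCP y ≈ 0.1685 and the 0.060 notch at ≈ 0.1385. I'll push on slowly and watch the force to confirm.

```bash
python3 -m pendant '[{"ax":0,"ay":0,"az":0,"dx":-0.4,"dy":0,"dz":0,"gripper":1},{"ax":0,"ay":0,"az":0,"dx":-0.8,"dy":0,"dz":0,"gripper":1},{"ax":0,"ay":0,"az":0,"dx":-1.2,"dy":0,"dz":0,"gripper":1},{"ax":0,"ay":0,"az":0,"dx":-1.5,"dy":0,"dz":0,"gripper":1},{"ax":0,"ay":0,"az":0,"dx":-1.5,"dy":0,"dz":0,"gripper":1}]' | egrep 'ee_pos|force: \['
python3 -m pendant '[{"ax":0,"ay":0,"az":0,"dx":-0.2,"dy":0,"dz":0,"gripper":1},{"ax":0,"ay":0,"az":0,"dx":-0.2,"dy":0,"dz":0,"gripper":1}]' | egrep 'ee_pos|force: \['
python3 -m pendant '[{"ax":0,"ay":0,"az":0,"dx":-0.2,"dy":0,"dz":0,"gripper":1},{"ax":0,"ay":0,"az":0,"dx":-0.2,"dy":0,"dz":0,"gripper":1}]' | egrep 'ee_pos|force: \['
python3 -m pendant '[{"ax":0,"ay":0,"az":0,"dx":-0.2,"dy":0,"dz":0,"gripper":1},{"ax":0,"ay":0,"az":0,"dx":-0.2,"dy":0,"dz":0,"gripper":1}]' | egrep 'ee_pos|force: \['
python3 -m pendant '[{"ax":0,"ay":0,"az":0,"dx":-0.2,"dy":0,"dz":0,"gripper":1},{"ax":0,"ay":0,"az":0,"dx":-0.2,"dy":0,"dz":0,"gripper":1}]' | egrep 'ee_pos|force: \['
python3 -m pendant '[{"ax":0,"ay":0,"az":0,"dx":-0.2,"dy":0,"dz":0,"gripper":1},{"ax":0,"ay":0,"az":0,"dx":-0.2,"dy":0,"dz":0,"gripper":1}]' | egrep 'ee_pos|force: \['
```

```text
ee_pos: [0.4889, 0.1746, 0.0602]
force: [-0.0, -0.5, 0.3]
ee_pos: [0.489, 0.1734, 0.0602]
force: [-0.0, -0.4, 0.2]
ee_pos: [0.4891, 0.1717, 0.0603]
force: [-0.2, 0.1, -0.6]
ee_pos: [0.4892, 0.1697, 0.0603]
force: [-0.3, -0.6, 0.8]
ee_pos: [0.4892, 0.1688, 0.0603]
force: [-0.4, 3.8, -0.6]
ee_pos: [0.4893, 0.167, 0.0603]
force: [-0.6, 4.7, -0.2]
```

The force rose again at TCP y ≈ 0.169, which confirms the 0.030 notch. I'll push on to about 0.142 so the carrier is drawn in at 0.060.

```bash
python3 -m pendant '[{"ax":0,"ay":0,"az":0,"dx":-0.3,"dy":0,"dz":0,"gripper":1},{"ax":0,"ay":0,"az":0,"dx":-0.6,"dy":0,"dz":0,"gripper":1},{"ax":0,"ay":0,"az":0,"dx":-1.0,"dy":0,"dz":0,"gripper":1},{"ax":0,"ay":0,"az":0,"dx":-1.4,"dy":0,"dz":0,"gripper":1},{"ax":0,"ay":0,"az":0,"dx":-1.7,"dy":0,"dz":0,"gripper":1},{"ax":0,"ay":0,"az":0,"dx":-2.0,"dy":0,"dz":0,"gripper":1},{"ax":0,"ay":0,"az":0,"dx":-2.0,"dy":0,"dz":0,"gripper":1}]' | egrep 'ee_pos|force: \['
python3 -m pendant '[{"ax":0,"ay":0,"az":0,"dx":-0.2,"dy":0,"dz":0,"gripper":1},{"ax":0,"ay":0,"az":0,"dx":-0.2,"dy":0,"dz":0,"gripper":1}]' | egrep 'ee_pos|force: \['
```

```text
ee_pos: [0.4904, 0.1447, 0.0603]
force: [-0.9, 1.5, -0.1]
ee_pos: [0.4905, 0.1435, 0.0603]
force: [0.4, 0.1, -0.5]
```

```bash
python3 -m pendant '[{"ax":0,"ay":0,"az":0,"dx":-0.15,"dy":0,"dz":0,"gripper":1},{"ax":0,"ay":0,"az":0,"dx":-0.15,"dy":0,"dz":0,"gripper":1}]' | egrep 'ee_pos|force: \['
python3 -m pendant '[{"ax":0,"ay":0,"az":0,"dx":-0.15,"dy":0,"dz":0,"gripper":1},{"ax":0,"ay":0,"az":0,"dx":-0.15,"dy":0,"dz":0,"gripper":1}]' | egrep 'ee_pos|force: \['
python3 - <<'E'
from bench import readout, capture
import cv2
cv2.imwrite("pics/t2.png",capture("top")[:,:,::-1]);cv2.imwrite("pics/s2.png",capture("scene")[:,:,::-1])
s=cv2.imread("pics/s2.png")[165:265,195:320];cv2.imwrite("pics/s3.png",cv2.resize(s,None,fx=6,fy=6,interpolation=cv2.INTER_CUBIC))
E
```

```text
ee_pos: [0.4905, 0.1423, 0.0603]
force: [0.1, 0.4, 0.1]
ee_pos: [0.4906, 0.1408, 0.0603]
force: [-0.4, 0.8, 0.1]
```

View pics/s3.png

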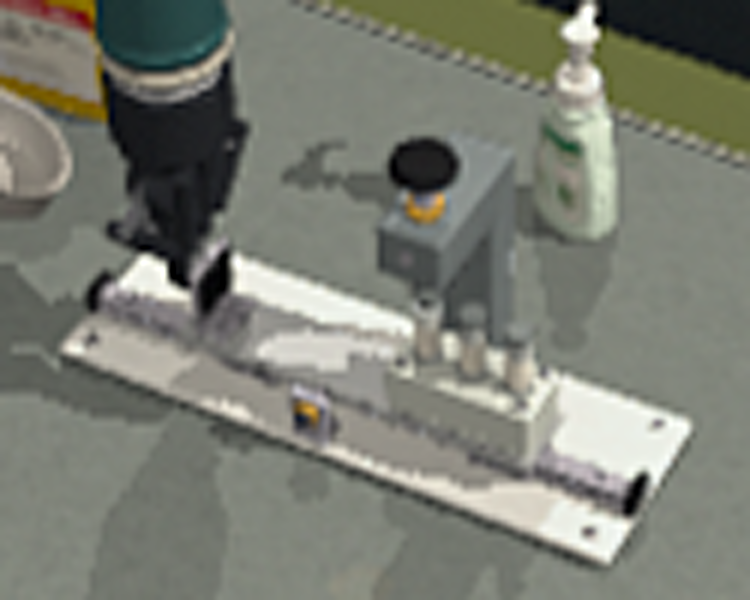

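The scene view shows the tube with the raised stopper (425,330) directly under the ram and the push plate at (215,275), with no load on the tool, so it has clicked in. I'll back off, rise and go over the knob.

```bash
python3 -m pendant '[{"ax":0,"ay":0,"az":0,"dx":1.5,"dy":0,"dz":0,"gripper":1},{"ax":0,"ay":0,"az":0,"dx":4,"dy":0,"dz":0,"gripper":1},{"ax":0,"ay":0,"az":0,"dx":4,"dy":0,"dz":-6,"gripper":1},{"ax":0,"ay":0,"az":0,"dx":4,"dy":0,"dz":-12,"gripper":1},{"ax":0,"ay":0,"az":0,"dx":4,"dy":0,"dz":-18,"gripper":1},{"ax":0,"ay":0,"az":0,"dx":4,"dy":0,"dz":-20,"gripper":1},{"ax":0,"ay":0,"az":0,"dx":4,"dy":0,"dz":-20,"gripper":1}]' | egrep 'ee_pos|force: \['
python3 -m pendant '[{"ax":0,"ay":0,"az":0,"dx":-6,"dy":0,"dz":0,"gripper":1},{"ax":0,"ay":0,"az":0,"dx":-12,"dy":0,"dz":0,"gripper":1},{"ax":0,"ay":0,"az":0,"dx":-18,"dy":0,"dz":0,"gripper":1},{"ax":0,"ay":0,"az":0,"dx":-20.7,"dy":0,"dz":0,"gripper":1},{"ax":0,"ay":0,"az":0,"dx":-20.7,"dy":0,"dz":0,"gripper":1},{"ax":0,"ay":0,"az":0,"dx":-20.7,"dy":0,"dz":0,"gripper":1}]'
python3 - <<'E'
from bench import readout, capture
import cv2
cv2.imwrite("pics/w3.png",capture("wrist")[:,:,::-1])
E
```

```text
ee_pos: [0.4893, 0.1824, 0.262]
force: [-0.4, -0.7, -0.4]
time_s: 9.6
ee_pos: [0.4984, -0.0243, 0.2591]
tool_rot: [[-0.051, 0.999, -0.002], [0.999, 0.051, 0.0], [0.0, -0.002, -1.0]]
force: [-0.2, 0.5, -0.2]
grip_width: -0.003
gripper_force: 0.0
```

View pics/w3.png

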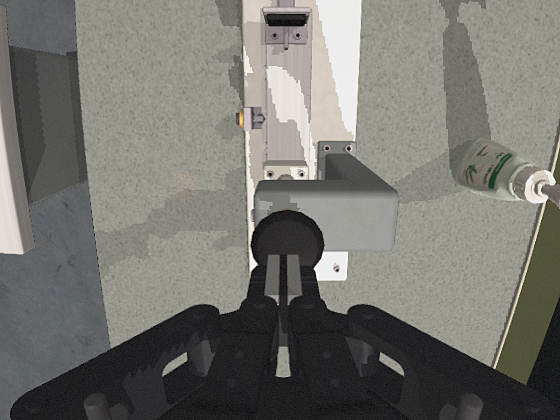

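The wrist view shows the black knob as a circle spanning columns 251–324, with its top at row 210 and its centre near (287,245). The fingertips sit over it at about (283,256). I'll check the offset.

```bash
python3 - <<'E'
from h import *
from bench import readout
o=readout.get_obs();print(o["ee_pos"])
for z in(.232,.226):print([wplane(o,p,z).round(4)[:2] for p in[(287,245),(251,242),(324,242),(287,210)]])
E
python3 -m pendant '[{"ax":0,"ay":0,"az":0,"dx":-0.2,"dy":0,"dz":1.2,"gripper":1},{"ax":0,"ay":0,"az":0,"dx":-0.2,"dy":0,"dz":2.2,"gripper":1},{"ax":0,"ay":0,"az":0,"dx":-0.2,"dy":0,"dz":2.2,"gripper":1}]' | egrep 'ee_pos|force: \['
```

```text
[ 0.49850045 -0.02399653  0.25936547]
[array([ 0.4996, -0.0212]), array([ 0.4805, -0.0205]), array([ 0.5192, -0.0185]), array([ 0.4986, -0.0017])]
[array([ 0.4999, -0.0238]), array([ 0.48 , -0.023]), array([ 0.5201, -0.021 ]), array([ 0.4987, -0.0036])]
ee_pos: [0.4981, -0.0275, 0.237]
force: [-0.1, -0.6, 0.2]
```

The knob centre is at about (0.4998, -0.0235), within 4 mm of the tool. I'll press down in steps with a small correction.

```bash
python3 -m pendant '[{"ax":0,"ay":0,"az":0,"dx":0.3,"dy":0.1,"dz":0.2,"gripper":1},{"ax":0,"ay":0,"az":0,"dx":0.3,"dy":0.1,"dz":0.5,"gripper":1},{"ax":0,"ay":0,"az":0,"dx":0.3,"dy":0.1,"dz":0.8,"gripper":1},{"ax":0,"ay":0,"az":0,"dx":0.3,"dy":0.1,"dz":0.8,"gripper":1}]' | egrep 'ee_pos|force: \['
python3 -m pendant '[{"ax":0,"ay":0,"az":0,"dx":0,"dy":0,"dz":0.3,"gripper":1},{"ax":0,"ay":0,"az":0,"dx":0,"dy":0,"dz":0.3,"gripper":1}]' | egrep 'ee_pos|force: \['
python3 -m pendant '[{"ax":0,"ay":0,"az":0,"dx":0,"dy":0,"dz":0.3,"gripper":1},{"ax":0,"ay":0,"az":0,"dx":0,"dy":0,"dz":0.3,"gripper":1}]' | egrep 'ee_pos|force: \['
python3 -m pendant '[{"ax":0,"ay":0,"az":0,"dx":0,"dy":0,"dz":0.3,"gripper":1},{"ax":0,"ay":0,"az":0,"dx":0,"dy":0,"dz":0.3,"gripper":1}]' | egrep 'ee_pos|force: \['
python3 -m pendant '[{"ax":0,"ay":0,"az":0,"dx":0,"dy":0,"dz":0.2,"gripper":1},{"ax":0,"ay":0,"az":0,"dx":0,"dy":0,"dz":0.2,"gripper":1}]' | egrep 'ee_pos|force: \['
```

```text
ee_pos: [0.5, -0.0246, 0.2306]
force: [-0.4, 1.0, 3.0]
ee_pos: [0.5001, -0.0246, 0.2274]
force: [0.1, 1.4, 4.6]
ee_pos: [0.5001, -0.0247, 0.2246]
force: [-0.7, 0.9, 5.4]
ee_pos: [0.5001, -0.0246, 0.2218]
force: [-1.4, 1.3, 7.3]
ee_pos: [0.5001, -0.0247, 0.22]
force: [-1.9, 1.9, 9.6]
```

```bash
python3 -m pendant '[{"ax":0,"ay":0,"az":0,"dx":0,"dy":0,"dz":0.2,"gripper":1},{"ax":0,"ay":0,"az":0,"dx":0,"dy":0,"dz":0.2,"gripper":1}]' | egrep 'ee_pos|force: \['
python3 -m pendant '[{"ax":0,"ay":0,"az":0,"dx":0,"dy":0,"dz":0.2,"gripper":1},{"ax":0,"ay":0,"az":0,"dx":0,"dy":0,"dz":0.2,"gripper":1},{"ax":0,"ay":0,"az":0,"dx":0,"dy":0,"dz":0.2,"gripper":1}]' | egrep 'ee_pos|force: \['
python3 -m pendant '[{"ax":0,"ay":0,"az":0,"dx":0,"dy":0,"dz":0.2,"gripper":1},{"ax":0,"ay":0,"az":0,"dx":0,"dy":0,"dz":0.2,"gripper":1}]' | egrep 'ee_pos|force: \['
```

```text
ee_pos: [0.5001, -0.0246, 0.218]
force: [-2.9, 1.7, 8.9]
ee_pos: [0.5002, -0.0246, 0.2174]
force: [-7.9, 2.0, 21.4]
ee_pos: [0.5004, -0.0246, 0.2172]
force: [-10.9, 2.2, 35.9]
```

The force climbed from 9 to 36 N at z = 0.217, about 14.5 mm of ram travel, so the stopper is home. I'll release, return behind the push plate and descend.

```bash
python3 -m pendant '[{"ax":0,"ay":0,"az":0,"dx":0,"dy":0,"dz":-1.5,"gripper":1},{"ax":0,"ay":0,"az":0,"dx":0,"dy":0,"dz":-5,"gripper":1},{"ax":0,"ay":0,"az":0,"dx":6,"dy":0,"dz":-5,"gripper":1},{"ax":0,"ay":0,"az":0,"dx":12,"dy":0,"dz":-5,"gripper":1},{"ax":0,"ay":0,"az":0,"dx":18,"dy":0,"dz":-5,"gripper":1},{"ax":0,"ay":0,"az":0,"dx":20.5,"dy":0,"dz":-5,"gripper":1},{"ax":0,"ay":0,"az":0,"dx":20.5,"dy":0,"dz":-5,"gripper":1}]' | egrep 'ee_pos|force: \['
python3 -m pendant '[{"ax":0,"ay":0,"az":0,"dx":0,"dy":0,"dz":6,"gripper":1},{"ax":0,"ay":0,"az":0,"dx":0,"dy":0,"dz":12,"gripper":1},{"ax":0,"ay":0,"az":0,"dx":0,"dy":0,"dz":18,"gripper":1},{"ax":0,"ay":0,"az":0,"dx":0,"dy":0,"dz":20.2,"gripper":1},{"ax":0,"ay":0,"az":0,"dx":0,"dy":0,"dz":20.2,"gripper":1},{"ax":0,"ay":0,"az":0,"dx":0,"dy":0,"dz":20.2,"gripper":1}]'
python3 - <<'E'
from bench import capture
import cv2
cv2.imwrite("pics/s4.png",capture("scene")[:,:,::-1])
s=cv2.imread("pics/s4.png")[175:255,220:320];cv2.imwrite("pics/s5.png",cv2.resize(s,None,fx=7,fy=7,interpolation=cv2.INTER_CUBIC))
E
```

```text
ee_pos: [0.489, 0.1817, 0.2624]
force: [0.2, 0.2, -0.6]
time_s: 14.02
ee_pos: [0.4908, 0.1791, 0.0623]
tool_rot: [[-0.048, 0.999, 0.002], [0.999, 0.048, 0.0], [0.0, 0.002, -1.0]]
force: [1.1, 0.0, 0.5]
grip_width: -0.001
gripper_force: 0.0
```

View pics/s5.png

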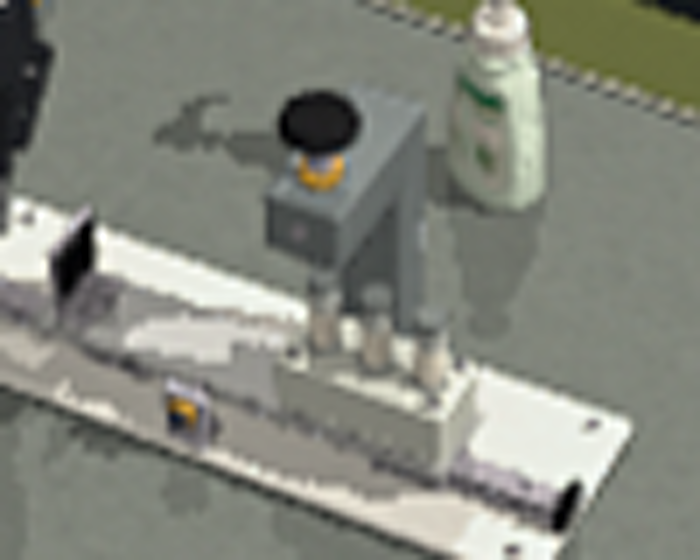

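The scene view shows the ram sprung back up and the third stopper (322,285) now level with its neighbours. Now the final push toward TCP y ≈ 0.097, which brings the carrier close to 0.105.

```bash
python3 -m pendant '[{"ax":0,"ay":0,"az":0,"dx":-2,"dy":0,"dz":0,"gripper":1},{"ax":0,"ay":0,"az":0,"dx":-3.6,"dy":0,"dz":0,"gripper":1},{"ax":0,"ay":0,"az":0,"dx":-4.1,"dy":0,"dz":0,"gripper":1},{"ax":0,"ay":0,"az":0,"dx":-4.6,"dy":0,"dz":0,"gripper":1},{"ax":0,"ay":0,"az":0,"dx":-5.2,"dy":0,"dz":0,"gripper":1},{"ax":0,"ay":0,"az":0,"dx":-5.8,"dy":0,"dz":0,"gripper":1},{"ax":0,"ay":0,"az":0,"dx":-6.4,"dy":0,"dz":0,"gripper":1},{"ax":0,"ay":0,"az":0,"dx":-6.9,"dy":0,"dz":0,"gripper":1}]' | egrep 'ee_pos|force: \['
python3 -m pendant '[{"ax":0,"ay":0,"az":0,"dx":-0.4,"dy":0,"dz":0,"gripper":1},{"ax":0,"ay":0,"az":0,"dx":-0.8,"dy":0,"dz":0,"gripper":1},{"ax":0,"ay":0,"az":0,"dx":-0.8,"dy":0,"dz":0,"gripper":1}]' | egrep 'ee_pos|force: \['
python3 -m pendant '[{"ax":0,"ay":0,"az":0,"dx":-0.2,"dy":0,"dz":0,"gripper":1},{"ax":0,"ay":0,"az":0,"dx":-0.2,"dy":0,"dz":0,"gripper":1}]' | egrep 'ee_pos|force: \['
```

```text
ee_pos: [0.4934, 0.1106, 0.0614]
force: [0.1, 3.0, 1.3]
ee_pos: [0.493, 0.1018, 0.061]
force: [-0.3, -0.5, -0.4]
ee_pos: [0.4932, 0.1004, 0.061]
force: [-0.4, -0.6, 0.4]
```

```bash
python3 -m pendant '[{"ax":0,"ay":0,"az":0,"dx":-0.3,"dy":0,"dz":0,"gripper":1},{"ax":0,"ay":0,"az":0,"dx":-0.3,"dy":0,"dz":0,"gripper":1}]' | egrep 'ee_pos|force: \['
python3 -m pendant '[{"ax":0,"ay":0,"az":0,"dx":-0.2,"dy":0,"dz":0,"gripper":1},{"ax":0,"ay":0,"az":0,"dx":-0.2,"dy":0,"dz":0,"gripper":1}]' | egrep 'ee_pos|force: \['
python3 -m pendant '[{"ax":0,"ay":0,"az":0,"dx":-0.15,"dy":0,"dz":0,"gripper":1},{"ax":0,"ay":0,"az":0,"dx":-0.15,"dy":0,"dz":0,"gripper":1}]' | egrep 'ee_pos|force: \['
```

```text
ee_pos: [0.4937, 0.0976, 0.0612]
force: [0.5, 0.3, -0.5]
ee_pos: [0.4938, 0.0959, 0.0613]
force: [0.2, 0.5, -0.6]
ee_pos: [0.4939, 0.0945, 0.0613]
force: [0.2, 0.8, 0.5]
```

```bash
python3 -m pendant '[{"ax":0,"ay":0,"az":0,"dx":-0.1,"dy":0,"dz":0,"gripper":1},{"ax":0,"ay":0,"az":0,"dx":-0.1,"dy":0,"dz":0,"gripper":1}]' | egrep 'ee_pos|force: \['
python3 -m pendant '[{"ax":0,"ay":0,"az":0,"dx":1.5,"dy":0,"dz":0,"gripper":1},{"ax":0,"ay":0,"az":0,"dx":5,"dy":0,"dz":0,"gripper":1},{"ax":0,"ay":0,"az":0,"dx":8,"dy":0,"dz":0,"gripper":1},{"ax":0,"ay":0,"az":0,"dx":10,"dy":0,"dz":-6,"gripper":1},{"ax":0,"ay":0,"az":0,"dx":10,"dy":0,"dz":-12,"gripper":1},{"ax":0,"ay":0,"az":0,"dx":10,"dy":0,"dz":-15,"gripper":1},{"ax":0,"ay":0,"az":0,"dx":10,"dy":0,"dz":-15,"gripper":1},{"ax":0,"ay":0,"az":0,"dx":10,"dy":0,"dz":-15,"gripper":1}]'
python3 - <<'E'
from bench import capture
import cv2
cv2.imwrite("pics/w5.png",capture("wrist")[:,:,::-1]);cv2.imwrite("pics/s6.png",capture("scene")[:,:,::-1])
s=cv2.imread("pics/s6.png")[175:260,195:320];cv2.imwrite("pics/s7.png",cv2.resize(s,None,fx=6,fy=6,interpolation=cv2.INTER_CUBIC))
E
```

```text
ee_pos: [0.4939, 0.0942, 0.0613]
force: [0.1, 2.6, -0.3]
time_s: 17.7
ee_pos: [0.4882, 0.1937, 0.2104]
tool_rot: [[-0.05, 0.999, -0.001], [0.999, 0.05, -0.001], [-0.001, -0.001, -1.0]]
force: [-0.2, -0.2, -0.3]
grip_width: 0.001
gripper_force: 0.0
```

View pics/s7.png

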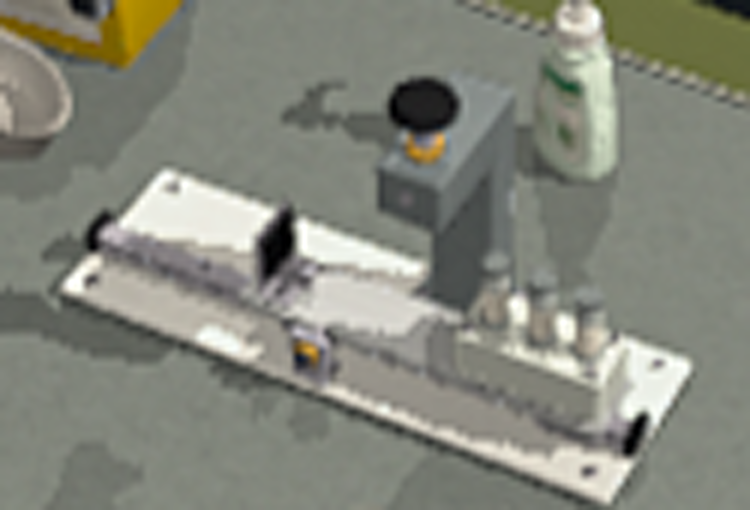

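The carrier is clear of the press with the tubes at (495–590, 270–310), the stoppers level and the ram up. Contact came at TCP y = 0.094, matching the 0.105 click. The robot is clear, so I'm handing the job in.

```bash
python3 -c "
from bench import order
print(order.close_job())"
```

```text
the job is handed in; nothing more can be done
None
```

I handed the job in after about 18 s on the robot's clock: the stopper is pressed home under the press, the ram is back up, the carrier rests at its last click position, and the label roll, tape roll, gauze pack and marker were not touched; the system returned no verdict.

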